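Feed a lens barrel and press it into the V-block

ROBOT

A 6-joint arm with a two-finger parallel gripper is mounted at the origin on a cart in front of the work surface, level with it; the furniture and walls round the work are solid. World frame = base frame: x ahead of the robot, y to its left, z up, the work surface at z = 0. Lengths are in m, angles in rad, forces in N, time in s.
With the tool pointing down it reaches from about 0.325 to 0.75 m from the base axis. Payload 7.6 kg.
Tool frame: the origin (TCP) lies on the centre line of the jaws, within the pads' length; the fingertips stand 8 mm ahead of it and the grasp point (between the pads) lies 11 mm behind it (env.tip_reach is the z of the fingertips in the tool frame, in m); z points along the fingers, y is the direction in which the jaws open and shut (so a half turn about z gives the same grasp; the last joint's range is limited). The gripper opens to 85 mm and grips with 20 to 120 N. Pads are 22 mm wide; open, the fingers measure 114 mm over their backs; the gripper's body (76 mm by 85 mm) begins 54 mm behind the grasp point. The pads swing forward as they close: fully open they stand 13 mm farther back than shut.
Start: joints at [-1.276, 0.052, 1.401, -0, 1.689, -0.07], TCP at [0.187, -0.49, 0.239] pointing down, gripper open.
Joint ranges: [-2.9, 2.9], [-0.91, 2.17], [0.12, 2.37], [-1.06, 4.2], [0.26, 2.73], [-2.93, 2.93]. Speed limits (rad/s): [2.57, 2.57, 3.01, 3.14, 3.14, 3.14].

INTERFACE

Orientations are given as a unit quaternion [w, x, y, z].
In Python, from rig import env, imaging, ticket gives the robot as it stands.
- The arm moves only by the shell command python3 -m pendant 'ROWS' [OPENING]. ROWS is JSON, a list of rows, each a list of 4 numbers: the shift along the tool's x, y, z in mm, then the turn about the tool's z in rad. A call has 1 to 5 rows; each row shifts and turns the pose as measured when the row begins, along the tool's axes as they then stand; what a row does not reach is not made up. A row lasts 1/12 s, in which the tool goes at most 41.7 mm and 7.16 degrees, less where a joint would pass 70% of its speed; a pose out of reach is approached as far as the arm can. A call with a gripper value outside its range is refused whole. OPENING is the closure, from -1 (fully open) to 1 (shut), set as the call begins (- or left out, the last holds). The fingers move at their own pace and stop on an object; the grip force is fixed at half the most. Time passes only in rows, so rows that do not move let the fingers close. It gives the time, the measured TCP pose, the force and the opening at its end, in the units of the state.
- env.sense(): the state, without advancing time (a new reading comes with each control period).
- imaging.snapshot(name): name is "side" or "top"; returns a dict with "image" (420x560x3 uint8, red, green, blue), "depth" (420x560 float32, m along the optical axis (not along the pixel's ray), 0 where there is no reading), "fx", "fy", "cx", "cy" (pixels), "k1" (the pictures are not rectified: a ray, as slopes to the right and down, at radius r is drawn at 1 + k1 r^2 times it, then the intrinsics apply), "camera_from_world" (4x4, takes a point from world to camera coordinates). Camera axes: x right, y down, z forward; pixel columns grow to the right and rows downward; lengths in m; the calibration is good to about 2 mm. A picture is of the moment at which its call begins.
- ticket.job_done(): hands the job in, once; it reports no verdict.
The state is a dict: "t": time; "q": joint angles; "qvel": joint speeds; "tau": joint torques, N m; "position": TCP position; "eef_rot": TCP orientation; "contact_force": force on the tool from outside, world axes, zero at the start; "wrist_torque": the same for the moment, N m; "opening": finger opening in m.
Only numpy, scipy, OpenCV 4.12 (cv2) and the standard library are available. Lean on these libraries where they do the work, as an engineer would, in place of code of your own. Each camera call takes 0.05 s, during which the arm holds its last target. There are 200 camera calls.

TASK

Press the feeder's treadle fully down to its stop and keep it there until the lens barrel has rolled down to the front stops of the chute. Then pick the barrel up, carry it over and seat it lengthwise in the groove of the V-block, centred over both saddles, without dropping it or shoving the other things on the bench about. Finish while still holding it there: keep pushing it down firmly (about 15 N) and evenly onto both flanks of the groove, and do not let go or withdraw.

Things in the scene. Friction and masses are not known exactly. Their poses are not given: they have to be found in the camera images.
- feeder: Blue and grey fixed feeder, base 170 x 224 x 8 mm. Origin: centre of its underside; +x runs up the chute, away from the robot, z up. The chute (centre line y = +45 mm, slope 0.17 rad down to -x) has two 28 mm wide rails with walls 14 mm above them. The 60 mm gap between the rails is open down to the base, so fingers can straddle the barrel there.
- chute_stop (a point): Centre of the barrel when it has rolled down to the black stops at the chute's front end: x = -45, y = +45, z = 56 mm in the feeder's frame; sideways it may lie 3 mm off.
- gate_top (a point): Top middle of the orange gate plate (50 mm wide, 4 mm thick) that holds the barrel back, 76 mm up the chute from the stop place, 72 mm above the bench. It drops with the treadle and lets the barrel roll when the treadle is about 75 to 80 percent down; it rises again with the treadle.
- treadle (a joint): Angle of the treadle, rad: 0 at rest (up, level), 0.28 down at its stop. It springs back when released (the gate rises again with it). About 3 N on the pad starts it, about 9 N brings it to the stop.
- treadle_pad (a point): Centre of the top of the black rubber pad (48 x 46 mm) on the steel treadle right of the chute. The treadle is hinged at its far end, 90 mm beyond this point (+x of the feeder); pressed straight down, the pad sinks 25 mm, from 53 mm to 28 mm above the bench.
- barrel: Loose dark cylindrical lens barrel, diameter 32 mm, 110 mm long, about 0.2 kg, glass at both ends, black rubber band round its middle. Origin at its centre, y along its axis (x and z turn as it rolls; either end may face either way in the V-block). At the start it lies high on the feeder's chute behind the orange gate, across the slope.
- v_block: Fixed V-block: two bright steel saddles, 22 mm long, 60 mm wide, tops 50 mm above the bench, on a dark base 90 x 130 x 8 mm. Origin: centre of the underside; groove along y, z up. Saddle centres at y = -44 and +44 mm; the 66 mm between them is open down to the base for the fingers. 90 degree groove, bottom line at x = 0, z = 28 mm; a seated barrel's axis is at x = 0, z = 50.6 mm.
- v_near: The two groove flanks on the V-block's -x side (nearer the robot); origin and axes as the V-block's.
- v_far: The two groove flanks on the V-block's +x side; origin and axes as the V-block's.
- weight: Loose square steel weight with a knob, 40 x 40 x 49 mm, a bystander; origin at the centre of its underside.
- cutters: Loose red-handled side cutters, 127 x 46 x 12 mm, lying at the back, a bystander; origin at the centre of the underside.
- marker: Loose blue and white marker pen, 135 x 17 x 16 mm, lying at the back, a bystander; origin at the centre of the underside.
Not all that is in view belongs to the job. There is more than one size of the barrel; the job needs the larger.

How it is judged:
On the way, in this order (a step that is already met when the one before it is completed fails the run):
1. the treadle is down at its stop with the barrel rolled down to the front stops (value of joint treadle above 0.26 rad and x of barrel in the frame of feeder below -0.038 m and z of barrel in the frame of feeder above 0.045 m), for 0.2 s.
2. the barrel is held in the gripper clear above the feeder (height (world z) of barrel above 0.095 m and contact force between the fingers and barrel above 2 N), for 0.1 s.
At the end, for the whole second after the job is handed in: The barrel lies still in the groove: axis within 2.5 mm of its seat, within 10 mm of the middle lengthwise, within 0.05 rad of the groove; the gripper still bears on it (over 3 N), and it presses on the near and the far flanks with over 3.5 N each (weight alone: under 2 N) (x of barrel in the frame of v_block between -0.0025 and 0.0025 m and y of barrel in the frame of v_block between -0.01 and 0.01 m and z of barrel in the frame of v_block between 0.048 and 0.0525 m and angle between the y axis of barrel and the y axis of v_block, either way round below 0.05 rad and contact force between barrel and v_near above 3.5 N and contact force between barrel and v_far above 3.5 N and contact force between the fingers and barrel above 3 N and linear speed of barrel below 0.02 m/s); the arm keeps its last pose, push and grip.
It fails at once if the weight, cutters or marker was shoved over 30 mm (distance of any of weight, cutters, marker from where it was at the start of the episode above 0.03 m).
It fails at once if the barrel was dropped (fell free faster than 0.7 m/s) (linear speed of barrel above 0.7 m/s and contact force between the fingers and barrel below 0.05 N).
It fails at once if the barrel was forced into the groove with over 40 N on one flank side (contact force between barrel and v_near above 40 N or contact force between barrel and v_far above 40 N).
It also fails if it takes over 54 s, if anything falls off the work surface, if the arm or the gripper's body presses on something with over 40 N, if the wrist force passes 120 N, or if a joint passes its speed limit or range.

## Working session

There is one attempt and no reset: what is moved stays moved. The work goes in short steps, Python scripts to look and compute and a shell command to move; the robot and the scene stay as the last step left them, time stands still between calls to the robot, and variables do not carry over. Pictures are saved under pics/ and viewed, about 8 in all and at most 12, crops included, and the job is handed in when it is done.

```bash
ls; mkdir -p pics; cat > h.py <<'E'
import numpy as np, cv2
from rig import env, imaging, ticket
def snap(n,f):
    s=imaging.snapshot(n); np.savez('pics/'+f+'.npz',**s)
    cv2.imwrite('pics/'+f+'.png',cv2.resize(s['image'][:,:,::-1],(800,600),interpolation=cv2.INTER_CUBIC)); return s
def ray(s,u,v):
    K=np.array([[s['fx'],0,s['cx']],[0,s['fy'],s['cy']],[0,0,1]],float)
    p=cv2.undistortPoints(np.array([[[u,v]]],float),K,np.array([float(s['k1']),0,0,0]))[0,0]
    return np.array([p[0],p[1],1.])
def world(s,u,v,z=None):
    "pixel -> world by depth, or on plane z"
    r=ray(s,u,v); T=np.linalg.inv(s['camera_from_world']); o=T[:3,3]; d=T[:3,:3]@r
    if z is None:
        k=s['depth'][int(round(v))-1:int(round(v))+2,int(round(u))-1:int(round(u))+2]; k=np.median(k[k>0]) if (k>0).any() else np.nan
    else: k=(z-o[2])/d[2]
    return o+k*d
E
python3 - <<'E'
from h import *
s=snap('top','top0'); s2=snap('side','side0')
for a in (s,s2): print(a['fx'],a['k1'],np.linalg.inv(a['camera_from_world']).round(3))
e=env.sense(); print(e); print(env.tip_reach)
E
```

```text
pics
401.6034436224642 0.013634893558937038 [[-0.011 -0.999  0.039  0.508]
 [-1.     0.01  -0.027 -0.014]
 [ 0.027 -0.039 -0.999  0.972]
 [ 0.     0.     0.     1.   ]]
417.0914702164594 -0.06752594458265988 [[-0.952 -0.145  0.27   0.284]
 [-0.306  0.415 -0.857  0.764]
 [ 0.012 -0.898 -0.439  0.507]
 [ 0.     0.     0.     1.   ]]
{'t': 0.1, 'q': array([-1.27633069e+00,  5.27951940e-02,  1.40158587e+00, -2.64009110e-05,
        1.68859427e+00, -7.03094216e-02]), 'qvel': array([-1.08779605e-03, -6.76976724e-07, -4.16580373e-03, -1.11905763e-03,
       -8.52639707e-04, -1.01709255e-03]), 'tau': array([ 1.73918783e-03, -3.82582211e+01, -3.60986459e+01, -3.47718270e-06,
        4.83109849e-03, -1.04355001e-05]), 'position': array([ 0.18722732, -0.49021956,  0.23856427]), 'eef_rot': array([-6.85533456e-04,  9.83413496e-01,  1.81376455e-01, -9.03494477e-05]), 'contact_force': array([0.01080969, 0.15500737, 0.50440786]), 'wrist_torque': array([-0.02082713,  0.03066096,  0.02539303]), 'opening': 0.08542961123807909}
0.008
```

View pics/top0.png

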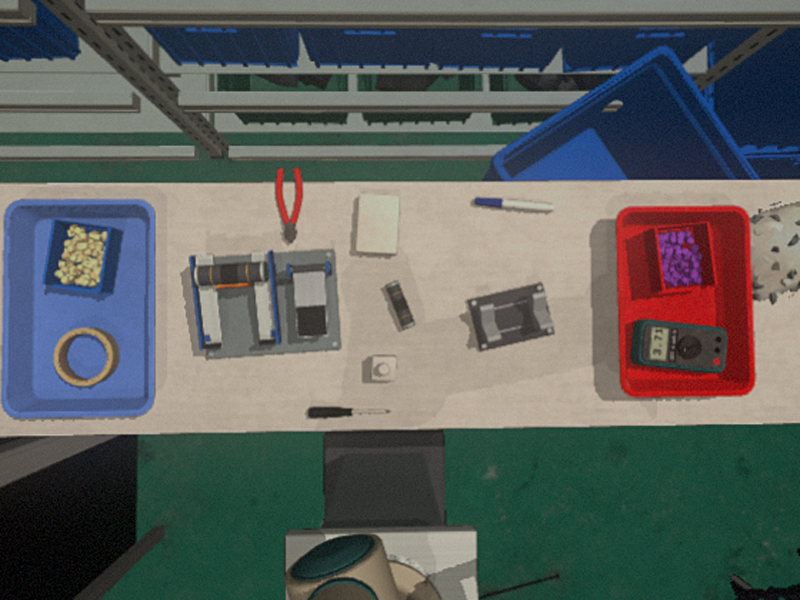

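View pics/side0.png

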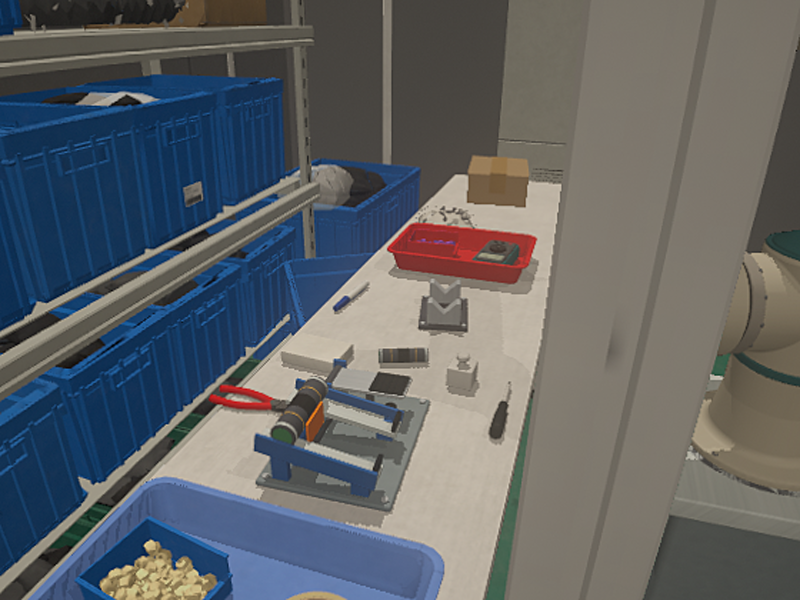

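Top view: feeder about (265,303), treadle pad (312,320), barrel (232,273) behind the gate, V-block (510,316), weight (380,368), decoy small barrel (400,303). Enlarging both fixtures in one picture.

```bash
python3 - <<'E'
from h import *
s=np.load('pics/top0.npz'); im=s['image'][:,:,::-1]
a=im[165:255,125:245]; b=im[190:250,320:400]
A=cv2.resize(a,None,fx=5,fy=5,interpolation=cv2.INTER_CUBIC)
B=cv2.resize(b,None,fx=5,fy=5,interpolation=cv2.INTER_CUBIC)
cv2.imwrite('pics/cA.png',A); cv2.imwrite('pics/cB.png',B)
E
```

```text
(no output)
```

View pics/cA.png

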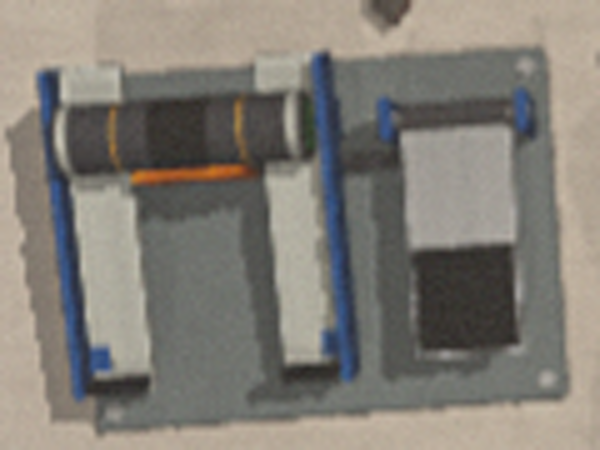

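View pics/cB.png

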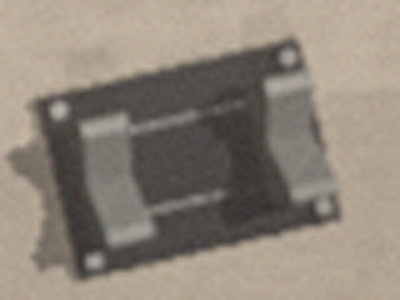

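```bash
cat > m.py <<'E'
from h import *
s=np.load('pics/top0.npz')
def P(x,y,ou,ov,z): return world(s,ou+(x+.5)/5-.5,ov+(y+.5)/5-.5,z)
f=lambda x,y,z:P(x,y,125,165,z)
g=lambda x,y,z:P(x,y,320,190,z)
fr,br,fl=f(568,396,.008),f(547,47,.008),f(98,432,.008)
print('feeder',fr,br,fl,np.linalg.norm(fr-br),np.linalg.norm(fr-fl)); 
ex=(br-fr);ya=np.arctan2(ex[1],ex[0]); e2=fl-fr; yb=np.arctan2(-e2[0],e2[1]); print(ya,yb)
yaw=(ya*.17+yb*.224)/.394 ; c=(br+fl)/2
R=np.array([[np.cos(yaw),-np.sin(yaw)],[np.sin(yaw),np.cos(yaw)]])
print('centre',c,'yaw',yaw)
pad=np.mean([f(*p,.053) for p in [(415,250),(516,246),(519,345),(420,350)]],0); print('pad',pad,'local',R.T@(pad-c)[:2])
for n,l in (('stop',(-.045,.045)),('gate',(.031,.045))): print(n,c[:2]+R@l)
print('gate seen',f(193,172,.072),'barrel',[f(*p,.085) for p in[(62,140),(292,125)]])
b=[g(*p,.008) for p in [(38,102),(296,38),(340,215),(78,278)]]; vc=np.mean(b,0)
print('vb',vc,[np.linalg.norm(b[i]-b[i-1]) for i in range(4)])
for i,j in((1,0),(2,3)): d=b[j]-b[i]; print('yaw',np.arctan2(-d[0],d[1]))
for i,j in((3,0),(2,1)): d=b[j]-b[i]; print('yaw',np.arctan2(d[1],d[0]))
L=np.mean([g(*p,.05) for p in [(82,122),(127,115),(155,232),(108,246)]],0);Q=np.mean([g(*p,.05) for p in [(266,85),(312,75),(338,188),(292,200)]],0)
d=L-Q; print('saddles',L,Q,(L+Q)/2,np.linalg.norm(d),np.arctan2(-d[0],d[1]))
print('weight',world(s,380*.7,368*.7,.04),'decoy',world(s,400*.7,303*.7,.02), 'cut tip',world(s,289*.7,240*.7,.01))
E
python3 m.py; python3 -c "
from h import *
e=env.sense();from scipy.spatial.transform import Rotation as R
print(R.from_quat(e['eef_rot'][[1,2,3,0]]).as_matrix().round(3))"
```

```text
feeder [0.45899272 0.06461954 0.008     ] [0.62639806 0.07353229 0.008     ] [0.44490296 0.2865878  0.008     ] 0.16764243347880514 0.22241499416296082
0.053190314953027215 0.06339144306669595
centre [0.53565051 0.18006004 0.008     ] yaw 0.05898994108871705
pad [0.50652916 0.10624986 0.053     ] local [-0.03342223 -0.07196493]
stop [0.48807577 0.22232876]
gate [0.56394358 0.2268094 ]
gate seen [0.56387596 0.22510509 0.072     ] barrel [array([0.57764771, 0.27844687, 0.085     ]), array([0.5833761 , 0.17852069, 0.085     ])]
vb [ 0.50974602 -0.22209012  0.008     ] [np.float64(0.08667715515436743), np.float64(0.1291563583254841), np.float64(0.08794285100688741), np.float64(0.13051723916888427)]
yaw 0.2320335836011946
yaw 0.222172923490709
yaw 0.20854620457424894
yaw 0.22428874482114539
saddles [ 0.50054143 -0.18037653  0.05      ] [ 0.51885975 -0.26602419  0.05      ] [ 0.50970059 -0.22320036  0.05      ] 0.08758471527680689 0.2107053643617636
weight [ 0.42804334 -0.00182522  0.04      ] decoy [ 0.53334072 -0.0357667   0.02      ] cut tip [0.64114108 0.14888076 0.01      ]
[[ 0.934  0.357 -0.   ]
 [ 0.357 -0.934  0.001]
 [ 0.    -0.001 -1.   ]]
```

```bash
cat > w.py <<'E'
# usage: w.py X Y Z PSI : remaining shift in tool axes (mm), turn (rad)
import sys; from h import *
from scipy.spatial.transform import Rotation as R
e=env.sense(); M=R.from_quat(e['eef_rot'][[1,2,3,0]]).as_matrix(); psi=np.arctan2(M[1,0],M[0,0])
x,y,z,p=map(float,sys.argv[1:5])
print('shift',(1000*M.T@(np.array([x,y,z])-e['position'])).round(1),'turn',round(-(p-psi),3),'psi',round(psi,3),'tilt',M[:2,2].round(4),'F',e['contact_force'].round(1),'t',round(e['t'],2),'op',round(e['opening']*1000,1),'pos',e['position'].round(4))
E
python3 -m pendant '[[30,-26,0,0],[30,-26,0,0],[30,-26,0,0],[30,-26,0,0],[30,-26,0,0]]' 1
python3 -m pendant '[[30,-26,0,0],[30,-26,0,0],[30,-26,0,0],[30,-26,0,0],[30,-26,0,0]]' 
python3 w.py 0.507 0.106 0.1 1.63
```

```text
t: 0.52
position: [0.28, -0.313, 0.2337]
eef_rot: [-0.005, 0.984, 0.176, -0.002]
contact_force: [1.6, 0.4, 0.9]
opening: 0.0256
t: 0.93
position: [0.3772, -0.1296, 0.2333]
eef_rot: [-0.005, 0.985, 0.174, -0.002]
contact_force: [1.7, -0.4, -0.1]
opening: -0.0002
shift [ 203.1 -175.2  134.8] turn -1.279 psi 0.351 tilt [-0.0058  0.0094] F [ 1.7 -0.4 -0.1] t 0.93 op -0.2 pos [ 0.3772 -0.1296  0.2333]
```

```bash

python3 -m pendant '[[30,-26,0,0],[30,-26,0,0],[30,-26,0,0],[30,-26,0,0],[30,-26,0,0]]' >/dev/null
python3 -m pendant '[[0,0,0,-0.12],[0,0,0,-0.12],[0,0,0,-0.12],[0,0,0,-0.12],[0,0,0,-0.12]]' >/dev/null
python3 -m pendant '[[0,0,0,-0.12],[0,0,0,-0.12],[0,0,0,-0.12],[0,0,0,-0.12],[0,0,0,-0.12]]' 
python3 w.py 0.507 0.106 0.1 1.63
```

```text
t: 2.18
position: [0.475, 0.0643, 0.2268]
eef_rot: [-0.01, 0.697, 0.717, -0.003]
contact_force: [0.3, 0.5, -0.4]
opening: 0.0002
shift [ 39.4  35.5 126.6] turn -0.031 psi 1.599 tilt [-0.0185  0.0102] F [ 0.3  0.5 -0.4] t 2.18 op 0.2 pos [0.475  0.0643 0.2268]
```

```bash

python3 -m pendant '[[13,12,25,-0.03],[13,12,25,0],[13,12,25,0],[0,0,25,0],[0,0,25,0]]' >/dev/null
python3 -m pendant '[[0,0,0,0]]' 
python3 w.py 0.507 0.106 0.068 1.63
python3 -c "
from h import *
snap('side','side1')"
```

```text
t: 2.68
position: [0.5082, 0.1081, 0.0971]
eef_rot: [-0.009, 0.683, 0.73, -0.002]
contact_force: [-0.6, -0.3, -1.4]
opening: 0.0005
shift [-2.3 -0.8 29.1] turn 0.008 psi 1.638 tilt [-0.0161  0.0098] F [-0.6 -0.3 -1.4] t 2.68 op 0.5 pos [0.5082 0.1081 0.0971]
```

View pics/side1.png

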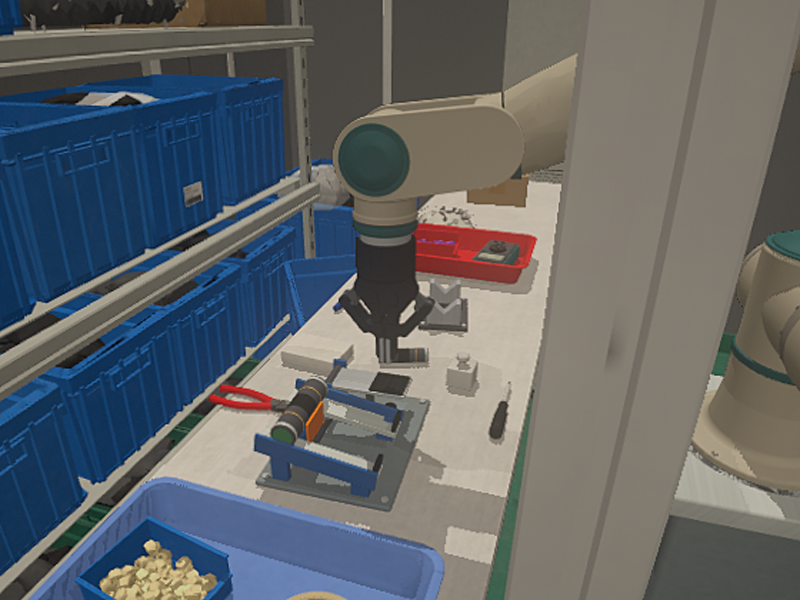

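Closed fingertips (388,362) hang just over the black pad (390,383). Pressing down.

```bash

python3 -m pendant '[[-2,0,15,0],[0,0,14,0],[0,0,10,0],[0,0,10,0],[0,0,8,0]]'
python3 -m pendant '[[0,0,6,0],[0,0,5,0],[0,0,4,0]]'
python3 w.py 0.507 0.106 0.035 1.63
```

```text
t: 3.15
position: [0.5134, 0.1067, 0.0508]
eef_rot: [-0.004, 0.683, 0.73, 0.004]
contact_force: [-6.0, -0.8, 7.5]
opening: 0.0002
t: 3.4
position: [0.515, 0.1068, 0.0404]
eef_rot: [-0.003, 0.683, 0.73, 0.005]
contact_force: [-17.4, -2.3, 31.9]
opening: -0.0004
shift [-0.4 -8.   5.4] turn 0.007 psi 1.637 tilt [0.0024 0.0118] F [-17.4  -2.3  31.9] t 3.4 op -0.4 pos [0.515  0.1068 0.0404]
```

```bash

python3 -m pendant '[[0,-1,0,0],[0,0,0,0],[0,0,0,0],[0,0,0,0]]'
python3 -c "
from h import *
s=snap('side','side2')
im=s['image'][:,:,::-1][240:370,160:320]
cv2.imwrite('pics/side2c.png',cv2.resize(im,None,fx=4.5,fy=4.5,interpolation=cv2.INTER_CUBIC))"
```

```text
t: 3.73
position: [0.5137, 0.1067, 0.0469]
eef_rot: [-0.004, 0.683, 0.73, 0.004]
contact_force: [-6.1, -0.5, 7.3]
opening: -0.0001
```

View pics/side2c.png

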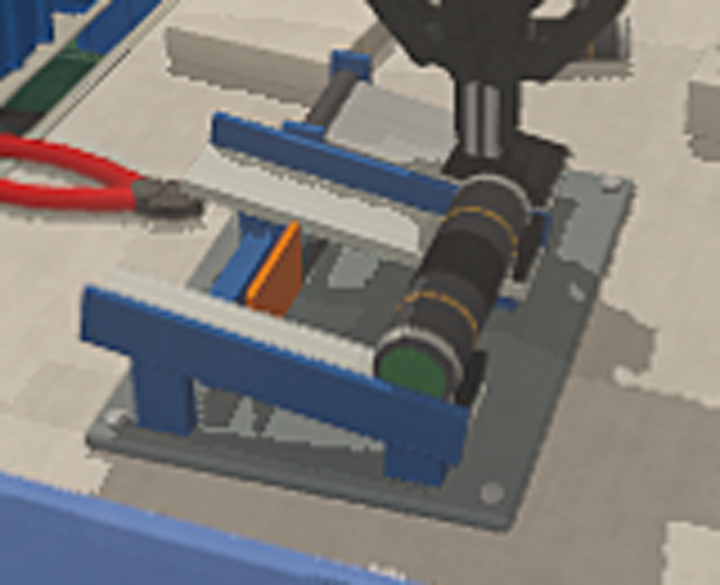

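The barrel (450,290) lies against the black front stops; the arm gave way a few mm on the idle rows, so I press to the stop again and hold with steady downward rows.

```bash

python3 -m pendant '[[0,-2,6,0],[0,-1,6,0],[0,-1,5,0]]'
python3 -m pendant '[[0,0,4,0],[0,0,4,0]]'
python3 -m pendant '[[0,0,4,0],[0,0,4,0]]'
```

```text
t: 4.03
position: [0.5149, 0.1069, 0.04]
eef_rot: [0.001, 0.683, 0.73, 0.009]
contact_force: [-20.8, -3.7, 40.3]
opening: 0.0002
t: 4.2
position: [0.5149, 0.1069, 0.0404]
eef_rot: [0.0, 0.683, 0.73, 0.008]
contact_force: [-20.7, -2.7, 29.5]
opening: 0.0002
t: 4.37
position: [0.5148, 0.1069, 0.0404]
eef_rot: [0.0, 0.683, 0.73, 0.008]
contact_force: [-19.2, -3.7, 28.6]
opening: -0.0003
```

```bash

python3 -m pendant '[[0,0,4,0],[0,0,4,0],[0,0,4,0],[0,0,4,0]]'
python3 -m pendant '[[0,0,-12,0],[0,0,-30,0],[0,0,-35,0],[0,0,-35,0],[0,0,-35,0]]'
python3 -m pendant '[[0,0,0,0]]' -1
python3 - <<'E'
from h import *
s=snap('top','top1')
im=s['image'][:,:,::-1][165:255,125:245]
cv2.imwrite('pics/top1c.png',cv2.resize(im,None,fx=5,fy=5,interpolation=cv2.INTER_CUBIC))
E
python3 w.py 0.488 0.222 0.15 1.63
```

```text
t: 4.7
position: [0.5148, 0.1069, 0.0404]
eef_rot: [-0.0, 0.683, 0.731, 0.006]
contact_force: [-19.0, -3.5, 29.0]
opening: 0.0002
t: 5.12
position: [0.5104, 0.105, 0.1897]
eef_rot: [-0.004, 0.683, 0.731, 0.002]
contact_force: [0.6, 0.3, -0.0]
opening: 0.0
t: 5.2
position: [0.5135, 0.1053, 0.1986]
eef_rot: [0.001, 0.683, 0.731, 0.008]
contact_force: [0.7, 0.3, 1.1]
opening: 0.0103
shift [117.8 -17.1  46.5] turn 0.008 psi 1.638 tilt [0.0077 0.01  ] F [ 0.3 -0.1 -0.2] t 5.25 op 18.4 pos [0.5127 0.1052 0.1955]
```

View pics/top1c.png

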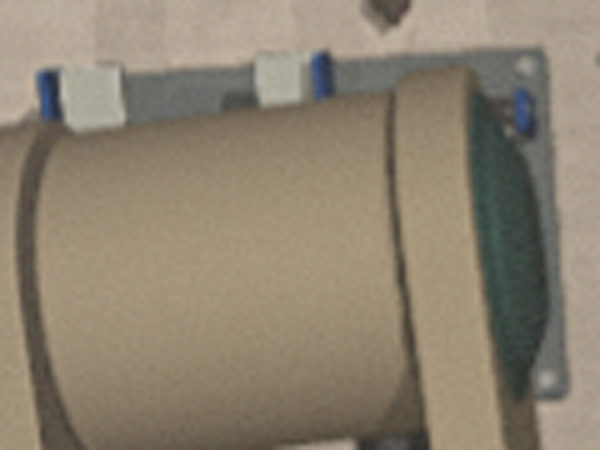

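Top view is blocked by the arm, which is fine: the barrel's stop place follows from the feeder pose. Moving over it.

```bash

python3 -m pendant '[[30,-4,0,0.008],[30,-4,0,0],[30,-4,0,0],[28,-4,0,0]]' -1 >/dev/null
python3 -m pendant '[[0,0,20,0],[0,0,20,0],[0,0,0,0]]' >/dev/null
python3 w.py 0.488 0.2223 0.045 1.63
```

```text
shift [ -5.6  -2.6 107.8] turn -0.003 psi 1.627 tilt [0.0099 0.0102] F [-0.1 -0.   0. ] t 5.83 op 85.1 pos [0.4893 0.227  0.1528]
```

```bash

python3 -m pendant '[[-6,-3,15,0],[0,0,20,0],[0,0,20,0],[0,0,0,0]]' >/dev/null
python3 w.py 0.488 0.2223 0.045 1.63
python3 - <<'E'
from h import *
s=snap('side','side3')
im=s['image'][:,:,::-1][210:340,160:320]
cv2.imwrite('pics/side3c.png',cv2.resize(im,None,fx=4.5,fy=4.5,interpolation=cv2.INTER_CUBIC))
E
```

```text
shift [ 1.1  0.7 50.9] turn -0.003 psi 1.627 tilt [0.0088 0.0095] F [-0.3 -0.1 -1.2] t 6.17 op 85.5 pos [0.4869 0.2207 0.0959]
```

View pics/side3c.png

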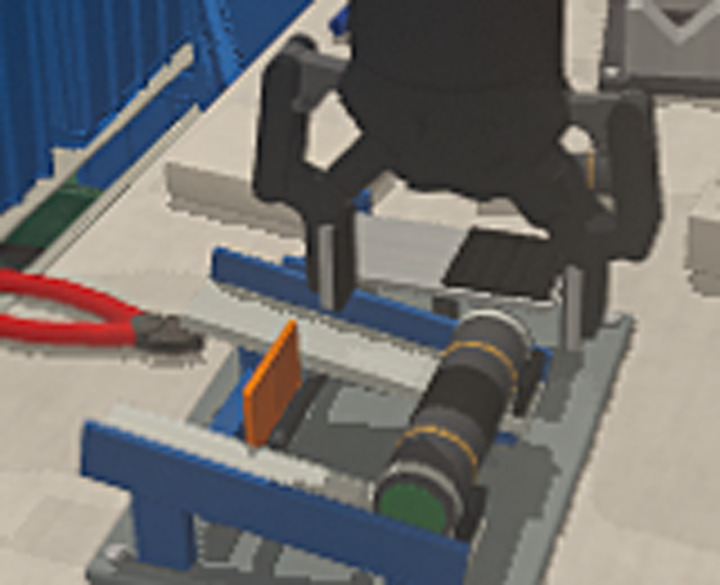

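```bash
python3 - <<'E'
from h import *
s=np.load('pics/side3.npz')
for u,v in[(455,405),(450,345),(470,392),(425,480),(495,330),(330,300),(575,345)]: print((u,v),world(s,160+u/4.5,210+v/4.5).round(4))
E
```

```text
(455, 405) [0.4795 0.2333 0.0704]
(450, 345) [0.4955 0.1949 0.0678]
(470, 392) [0.4771 0.2233 0.0698]
(425, 480) [0.4754 0.2757 0.0693]
(495, 330) [0.4812 0.1818 0.0695]
(330, 300) [0.5289 0.2329 0.1064]
(575, 345) [0.4368 0.2217 0.0998]
```

Jaws straddle the barrel (fingers at (330,300) and (575,345), barrel between), and depth gives its axis near x=0.486, as modelled. Descending and gripping.

```bash

python3 -m pendant '[[1,0,15,0],[0,0,15,0],[0,0,14,0],[0,0,7,0],[0,0,2,0]]'
python3 w.py 0.4875 0.2223 0.045 1.63
```

```text
t: 6.63
position: [0.4936, 0.2233, 0.0529]
eef_rot: [0.003, 0.688, 0.726, 0.013]
contact_force: [-0.0, -0.0, 0.0]
opening: 0.0853
shift [-0.7 -6.4  7.8] turn -0.005 psi 1.625 tilt [0.0231 0.0146] F [-0. -0.  0.] t 6.63 op 85.3 pos [0.4936 0.2233 0.0529]
```

```bash

python3 -m pendant '[[-1,-6,7,0],[0,0,2,0],[0,0,0,0]]' >/dev/null
python3 w.py 0.4875 0.2223 0.045 1.63
```

```text
shift [ 0.1 -1.5  1. ] turn -0.005 psi 1.625 tilt [0.0266 0.0159] F [0.3 0.  0.3] t 6.88 op 85.3 pos [0.4889 0.2223 0.046 ]
```

```bash

python3 -m pendant '[[0,-1,1,0],[0,0,0,0],[0,0,0,0],[0,0,0,0],[0,0,0,0]]' 1
python3 -m pendant '[[0,0,0,0],[0,0,0,0],[0,0,0,0]]'
python3 w.py 0.4875 0.2223 0.045 1.63
```

```text
t: 7.3
position: [0.4889, 0.2227, 0.0475]
eef_rot: [0.005, 0.688, 0.726, 0.017]
contact_force: [-0.5, 0.4, -1.2]
opening: 0.0302
t: 7.55
position: [0.4889, 0.2227, 0.0474]
eef_rot: [0.005, 0.688, 0.726, 0.016]
contact_force: [-0.2, -0.2, 1.1]
opening: 0.03
shift [-0.3 -1.4  2.4] turn -0.005 psi 1.625 tilt [0.0298 0.0171] F [-0.2 -0.2  1.1] t 7.55 op 30.0 pos [0.4889 0.2227 0.0474]
```

```bash

python3 -m pendant '[[0,0,-6,0],[0,0,-12,0],[0,0,-20,0],[0,0,-25,0],[0,0,-25,0]]' 
python3 -m pendant '[[0,0,-25,0],[0,0,-25,0],[0,0,0,0]]' 
python3 w.py 0.5097 -0.2225 0.15 1.79
```

```text
t: 7.97
position: [0.4823, 0.2196, 0.1334]
eef_rot: [0.002, 0.688, 0.726, 0.01]
contact_force: [1.0, 0.4, -1.8]
opening: 0.0302
t: 8.22
position: [0.4825, 0.2194, 0.1942]
eef_rot: [0.004, 0.688, 0.726, 0.014]
contact_force: [0.9, 0.6, -1.1]
opening: 0.0302
shift [-443.3    2.3   38.2] turn -0.165 psi 1.625 tilt [0.0249 0.0152] F [ 0.9  0.6 -1.1] t 8.22 op 30.2 pos [0.4825 0.2194 0.1942]
```

```bash

python3 -m pendant '[[-12,0,0,0],[-24,0,0,0],[-30,0,0,0],[-30,0,0,0],[-30,0,0,0]]' 
python3 -m pendant '[[-30,0,0,0],[-30,0,0,0],[-30,0,0,0],[-30,0,0,0],[-30,0,0,0]]' 
python3 -m pendant '[[-30,0,0,0],[-30,0,0,0],[-25,0,0,-0.05],[-15,0,0,-0.05],[0,0,0,-0.04]]' 
python3 w.py 0.5097 -0.2225 0.15 1.79
```

```text
t: 8.63
position: [0.4879, 0.0916, 0.1916]
eef_rot: [0.003, 0.684, 0.729, 0.014]
contact_force: [0.8, 0.4, -1.0]
opening: 0.0303
t: 9.05
position: [0.4925, -0.0684, 0.1833]
eef_rot: [-0.0, 0.685, 0.729, 0.011]
contact_force: [-0.2, 0.1, -2.1]
opening: 0.0304
t: 9.47
position: [0.4932, -0.1811, 0.1749]
eef_rot: [-0.004, 0.633, 0.774, 0.008]
contact_force: [-0.7, -0.7, -1.9]
opening: 0.0304
shift [-44.3   7.8  24.2] turn -0.02 psi 1.77 tilt [0.0045 0.0174] F [-0.7 -0.7 -1.9] t 9.47 op 30.4 pos [ 0.4932 -0.1811  0.1749]
```

```bash

python3 -m pendant '[[-18,3,10,-0.02],[-16,3,15,0],[-9,2,15,0],[0,0,10,0],[0,0,0,0]]' 
python3 w.py 0.5097 -0.2225 0.1 1.79
python3 - <<'E'
from h import *
s=snap('side','side4')
im=s['image'][:,:,::-1][150:250,250:370]
cv2.imwrite('pics/side4c.png',cv2.resize(im,None,fx=6,fy=6,interpolation=cv2.INTER_CUBIC))
E
```

```text
t: 9.88
position: [0.5054, -0.2258, 0.1171]
eef_rot: [-0.008, 0.626, 0.78, 0.007]
contact_force: [-0.4, -0.3, -2.3]
opening: 0.0301
shift [ 1.9  4.9 17.1] turn -0.001 psi 1.789 tilt [-0.0031  0.0204] F [-0.4 -0.3 -2.3] t 9.88 op 30.1 pos [ 0.5054 -0.2258  0.1171]
```

View pics/side4c.png

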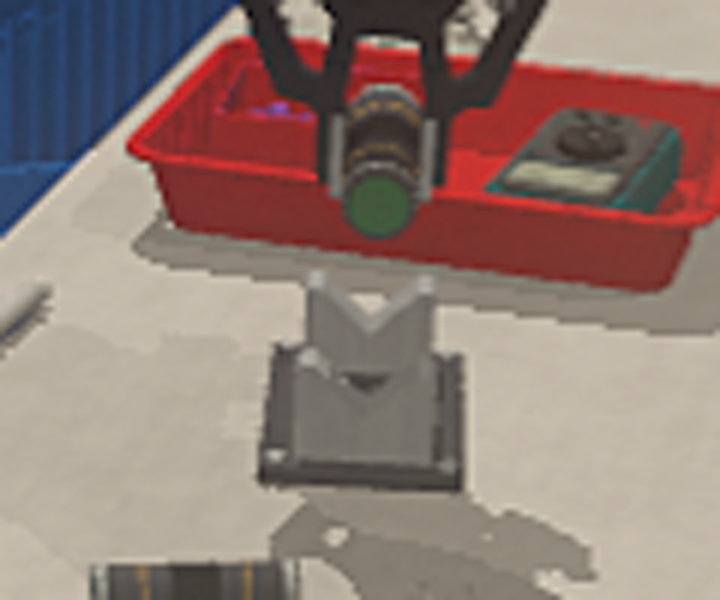

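Barrel hangs above the groove (green end (380,207), groove line about (367,380)); needs ~5 mm to +x, as the numbers also say. Checking its lengthwise position in the grip by depth.

```bash
python3 - <<'E'
from h import *
s=np.load('pics/side4.npz'); p=env.sense()['position']
g=np.array([-np.sin(.22),np.cos(.22),0]); n=np.array([np.cos(.22),np.sin(.22),0])
for u,v in[(380,207),(370,207),(390,207),(380,195)]:
    w=world(s,250+u/6,150+v/6); d=w-p; print(w.round(4),'along',(d@g).round(4),'across',(d@n).round(4),'dz',d[2].round(4))
w=world(s,250+367/6,150+380/6); print(w)
E
python3 -m pendant '[[1,4,8,0],[1,1,8,0],[0,0,0,0]]' 
python3 w.py 0.5097 -0.2225 0.06 1.79
```

```text
[ 0.4897 -0.1729  0.1237] along 0.0551 across -0.0039 dz 0.0057
[ 0.4936 -0.1717  0.1236] along 0.0554 across 0.0002 dz 0.0056
[ 0.4856 -0.1734  0.124 ] along 0.0554 across -0.008 dz 0.006
[ 0.4898 -0.1721  0.1292] along 0.0558 across -0.0037 dz 0.0112
[ 0.50832267 -0.2491245   0.00673971]
t: 10.18
position: [0.5103, -0.2213, 0.1023]
eef_rot: [-0.006, 0.626, 0.78, 0.007]
contact_force: [0.3, 1.0, -1.6]
opening: 0.0301
shift [-1.9 -1.  42.2] turn -0.0 psi 1.79 tilt [-0.0008  0.0193] F [ 0.3  1.  -1.6] t 10.18 op 30.1 pos [ 0.5103 -0.2213  0.1023]
```

```bash

python3 -m pendant '[[-2,0,10,0],[0,0,12,0],[0,0,12,0],[0,0,4,0],[0,0,0,0]]' 
python3 w.py 0.5097 -0.2225 0.0425 1.79
```

```text
t: 10.6
position: [0.5112, -0.2213, 0.061]
eef_rot: [-0.006, 0.625, 0.781, 0.007]
contact_force: [-0.3, -0.6, -2.1]
opening: 0.0306
shift [-1.1 -1.8 18.5] turn 0.002 psi 1.792 tilt [0.0005 0.0187] F [-0.3 -0.6 -2.1] t 10.6 op 30.6 pos [ 0.5112 -0.2213  0.061 ]
```

```bash

python3 -m pendant '[[-1,-1,7,0],[0,-1,5,0],[0,0,2,0],[0,0,0,0]]' 
python3 w.py 0.5097 -0.2225 0.0425 1.79
python3 -m pendant '[[0,0,3,0],[0,0,2,0]]'
python3 w.py 0.5097 -0.2225 0.0425 1.79
```

```text
t: 10.93
position: [0.5092, -0.2226, 0.0452]
eef_rot: [-0.006, 0.625, 0.781, 0.007]
contact_force: [-0.1, -0.4, -1.9]
opening: 0.0304
shift [-0.   0.5  2.7] turn 0.002 psi 1.792 tilt [-0.      0.0189] F [-0.1 -0.4 -1.9] t 10.93 op 30.4 pos [ 0.5092 -0.2226  0.0452]
t: 11.1
position: [0.5094, -0.223, 0.0437]
eef_rot: [-0.006, 0.625, 0.781, 0.007]
contact_force: [-12.5, 6.5, 17.8]
opening: 0.03
shift [0.4 0.4 1.2] turn 0.002 psi 1.792 tilt [0.0001 0.0183] F [-12.5   6.5  17.8] t 11.1 op 30.0 pos [ 0.5094 -0.223   0.0437]
```

```bash

python3 -m pendant '[[0.5,-1,1,0],[0,0,0,0]]'
python3 -m pendant '[[0,0,2,0],[0,0,2,0]]'
python3 w.py 0.5097 -0.2225 0.0425 1.79
```

```text
t: 11.27
position: [0.5089, -0.2231, 0.0444]
eef_rot: [-0.004, 0.625, 0.781, 0.007]
contact_force: [0.2, -0.6, -1.5]
opening: 0.0307
t: 11.43
position: [0.5093, -0.2234, 0.0434]
eef_rot: [-0.004, 0.625, 0.781, 0.007]
contact_force: [-14.9, 7.2, 22.5]
opening: 0.0302
shift [0.8 0.6 0.9] turn 0.002 psi 1.792 tilt [0.0032 0.0162] F [-14.9   7.2  22.5] t 11.43 op 30.2 pos [ 0.5093 -0.2234  0.0434]
```

```bash

python3 -m pendant '[[0.5,-2,0,0],[0,-1,0,0],[0,0,0,0]]'
python3 -m pendant '[[0.5,-1.5,2,0],[0.5,-1.5,2,0]]'
python3 -m pendant '[[0.5,-1.5,2,0],[0.5,-1.5,2,0]]'
python3 w.py 0.5097 -0.2225 0.0425 1.79
```

```text
t: 11.68
position: [0.5067, -0.2239, 0.0442]
eef_rot: [-0.003, 0.625, 0.781, 0.008]
contact_force: [0.3, -0.5, -1.2]
opening: 0.0304
t: 11.85
position: [0.5063, -0.2239, 0.0424]
eef_rot: [0.001, 0.625, 0.781, 0.009]
contact_force: [3.3, 2.4, 12.5]
opening: 0.0305
t: 12.02
position: [0.5069, -0.224, 0.042]
eef_rot: [0.005, 0.624, 0.781, 0.012]
contact_force: [3.1, 2.6, 7.4]
opening: 0.0306
shift [ 0.8  3.  -0.4] turn 0.003 psi 1.793 tilt [0.0227 0.0115] F [3.1 2.6 7.4] t 12.02 op 30.6 pos [ 0.5069 -0.224   0.042 ]
```

```bash

python3 -m pendant '[[0.3,-0.5,3,0],[0.3,-0.5,3,0]]'
python3 -m pendant '[[0.3,-0.5,3,0]]'
python3 w.py 0.5097 -0.2225 0.0425 1.79
```

```text
t: 12.18
position: [0.5075, -0.224, 0.0414]
eef_rot: [0.007, 0.624, 0.781, 0.012]
contact_force: [-15.6, 6.3, 27.8]
opening: 0.03
t: 12.27
position: [0.5075, -0.224, 0.0414]
eef_rot: [0.008, 0.625, 0.781, 0.012]
contact_force: [-10.9, 4.9, 21.8]
opening: 0.0306
shift [ 1.   2.5 -1. ] turn 0.002 psi 1.792 tilt [0.0277 0.0095] F [-10.9   4.9  21.8] t 12.27 op 30.6 pos [ 0.5075 -0.224   0.0414]
```

```bash

python3 -m pendant '[[0.3,-1,2.7,0],[0.3,-1,2.7,0]]'
python3 -m pendant '[[0.3,-1,2.7,0],[0.3,-1,2.7,0]]'
python3 -c "
from h import *
s=snap('side','side5');e=env.sense();print(e['contact_force'],e['position'])
im=s['image'][:,:,::-1][150:250,250:370]
cv2.imwrite('pics/side5c.png',cv2.resize(im,None,fx=6,fy=6,interpolation=cv2.INTER_CUBIC))
for u,v in [(365,330),(360,330),(370,330),(365,345)]:print(world(s,250+u/6,150+v/6).round(4))"
```

```text
t: 12.43
position: [0.5075, -0.224, 0.0414]
eef_rot: [0.01, 0.625, 0.781, 0.014]
contact_force: [-5.6, 4.6, 16.9]
opening: 0.03
t: 12.6
position: [0.5076, -0.2241, 0.0415]
eef_rot: [0.013, 0.625, 0.781, 0.015]
contact_force: [-6.0, 4.4, 17.5]
opening: 0.03
[-5.64223542  4.86409529 16.86369074] [ 0.50753625 -0.22407607  0.04143754]
[ 0.4945 -0.178   0.0651]
[ 0.4966 -0.1774  0.065 ]
[ 0.4927 -0.1797  0.0646]
[ 0.4927 -0.1714  0.0612]
```

View pics/side5c.png

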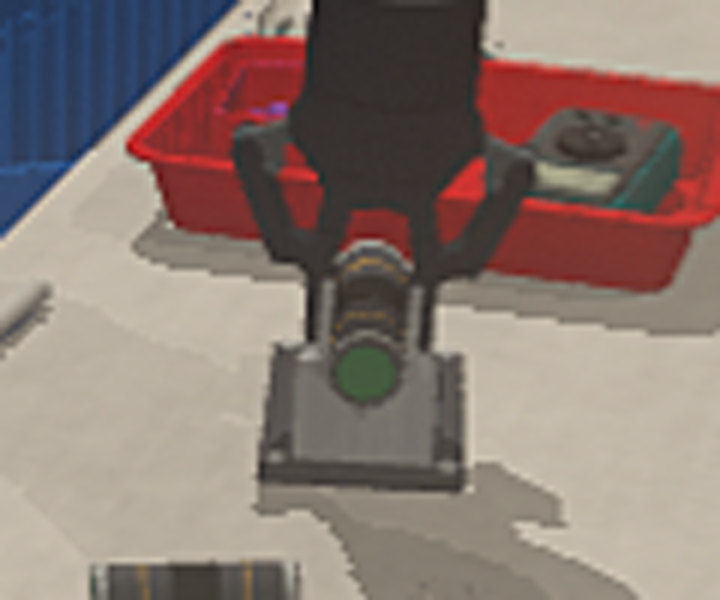

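```bash
python3 -c "
from h import *
s=np.load('pics/side5.npz');c=np.array([.5097,-.2225,0])
g=np.array([-np.sin(.22),np.cos(.22),0]); n=np.array([np.cos(.22),np.sin(.22),0])
for u,v in [(366,372),(361,372),(371,372),(366,366)]:
  w=world(s,250+u/6,150+v/6)-c; print('x',(w@n).round(4),'y',(w@g).round(4),'z',w[2].round(4))
"
python3 -m pendant '[[0.3,-1.1,2.7,0],[0.3,-1.1,2.7,0],[0.3,-1.1,2.7,0]]'
python3 -c "
from h import *
print(env.sense()['wrist_torque'])"
```

```text
x -0.0064 y 0.0534 z 0.0486
x -0.0043 y 0.0545 z 0.049
x -0.0085 y 0.0537 z 0.0489
x -0.0063 y 0.0533 z 0.0514
t: 12.9
position: [0.5076, -0.2241, 0.0414]
eef_rot: [0.016, 0.624, 0.781, 0.017]
contact_force: [-5.4, 3.8, 17.2]
opening: 0.0299
[ 0.86140254  1.02416828 -0.07396406]
```

```bash
python3 -c "
from h import *
for i in range(8):
  imaging.snapshot('top'); e=env.sense(); print(round(e['t'],2),e['contact_force'].round(1),e['position'].round(4),e['qvel'].round(3).max())
s=snap('top','top2'); im=s['image'][:,:,::-1]
a=np.hstack([im[190:250,320:400],np.load('pics/top0.npz')['image'][190:250,320:400,::-1]])
cv2.imwrite('pics/fin.png',cv2.resize(im[110:310,60:420],None,fx=2.2,fy=2.2,interpolation=cv2.INTER_CUBIC))
"
```

```text
12.95 [-5.4  4.7 17.3] [ 0.5076 -0.2241  0.0415] 0.002
13.0 [-5.6  4.1 16.7] [ 0.5076 -0.2241  0.0414] 0.003
13.05 [-6.2  3.1 16.5] [ 0.5076 -0.2241  0.0415] 0.003
13.1 [-6.4  4.9 16.6] [ 0.5076 -0.2241  0.0415] 0.002
13.15 [-5.9  4.6 18. ] [ 0.5076 -0.2241  0.0415] 0.002
13.2 [-6.5  5.1 16.7] [ 0.5076 -0.2241  0.0415] 0.003
13.25 [-6.1  4.7 17.9] [ 0.5076 -0.2241  0.0415] 0.001
13.3 [-6.2  4.5 17.8] [ 0.5076 -0.2241  0.0415] 0.002
```

View pics/fin.png

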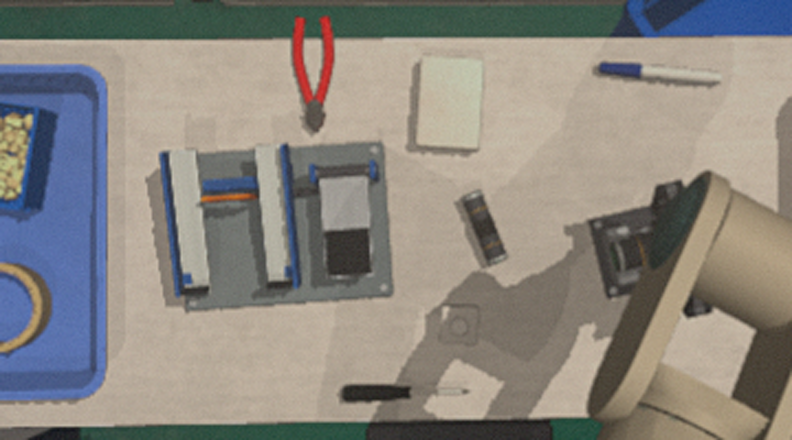

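The feeder chute is empty, the weight (459,324), cutters and marker are where they were, and the barrel's end (630,250) lies in the left saddle. The push is steady at about 17 N, so I'm handing in.

```bash
python3 -c "
from h import *
print(ticket.job_done()); e=env.sense(); print(e['t'],e['contact_force'],e['position'])"
```

```text
the job is handed in; nothing more can be done
None
the job is handed in; nothing more can be done
```

I handed the job in at about 13.4 s on the robot's clock, with the barrel seated in the V-block and the gripper still holding it and pressing down. The hand-in reports no verdict, so I don't know the result.

**What was done:** I pressed the treadle to its stop; the barrel rolled on the first press and I saw it at the front stops. The treadle rose again on some idle rows, so I pressed it a second time and held it down for about 0.7 s. I then lifted the barrel by its middle, carried it to the V-block and seated it in the groove.

**Last checks:**
- **Push:** steady at about 17 N down over 0.4 s, arm still.
- **Sideways force:** about 5 N, so the flanks are not quite equally loaded. I work it out, ignoring friction, at about 17 N on the far side and 10 N on the near side.
- **Lengthwise:** about 1 mm off centre by both the tool pose and the depth reading.
- **Other items:** the weight, cutters and marker look unmoved.

**What disagreed:**
- Side-camera depth put the visible end about 6 mm off the groove line I had measured from the top view, 4 mm of it relative to the tool. In the same side picture that end sits within about 1 mm of the saddle's middle, so I took it as camera bias.
- The barrel's angle to the groove was not measured directly.
- The tool ended tilted by a few hundredths of a radian, which the available moves could not correct.

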